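# Shut and lock the lamp cover

## Robot

A 6-joint arm with a two-finger parallel gripper is mounted at the origin on the work surface. World frame = base frame: x ahead of the robot, y to its left, z up, the work surface at z = 0. Lengths are in m, angles in rad, forces in N, time in s.
With the tool pointing down it reaches from about 0.275 to 0.975 m from the base axis. Payload 8.4 kg.
Tool frame: the origin (TCP) lies at the very end of the fingers, on their centre line; the grasp point (between the pads) lies 19 mm behind it; z points along the fingers, y is the direction in which the jaws open and shut (so a half turn about z gives the same grasp; the last joint's range is limited). The gripper opens to 92 mm and grips with 3 to 60 N. Pads are 20 mm wide; open, the fingers measure 128 mm over their backs; the gripper's body (75 mm by 189 mm) begins 69 mm behind the grasp point.
Start: joints at [1.286, 0.353, 1.633, -0, 1.155, -0.002], TCP at [0.174, 0.6, 0.215] pointing down, gripper open.
Joint ranges: [-2.63, 2.63], [-0.92, 2.1], [0.06, 2.66], [-1.3, 4.44], [0, 2.69], [-3.02, 3.02]. Speed limits (rad/s): [2.22, 2.22, 2.79, 3.14, 3.14, 3.14].

## Interface

Orientations are given as a unit quaternion [w, x, y, z].
In Python, from bench import arm, viewer gives the robot as it stands.
- The arm moves only by the shell command python3 -m jog 'ROWS' [FORCE]. ROWS is text: rows parted by semicolons, each of 5 numbers parted by spaces: the opening, from 0 (shut) to 1 (fully open), then the shift along the tool's x, y, z in m, then the turn about the tool's z in rad. In form: hand dx dy dz spin; .... A call has 1 to 10 rows; each row shifts and turns the pose as measured when the row begins, along the tool's axes as they then stand; what a row does not reach is not made up. A row lasts 1/8 s, in which the tool goes at most 62.5 mm and 10.7 degrees, less where a joint would pass 70% of its speed; a pose out of reach is approached as far as the arm can. A call is refused whole if a number of a shift passes 0.0625 or a number of a turn 0.188, either way. A call with a gripper value outside its range is refused whole. The fingers move at their own pace and stop on an object; FORCE is the grip in N (left out, the last holds). Time passes only in rows, so rows that do not move let the fingers close. It gives the time, the measured TCP pose, the force and the opening at its end, in the units of the state.
- arm.observe(): the state, without advancing time (a new reading comes with each control period).
- viewer.camera(name): name is "scene" or "top" or "wrist"; returns the picture (420x560x3 uint8, red, green, blue); there is no depth.
- viewer.calibration(name): a dict with "fov_y" (degrees; the focal length in pixels is half the picture's height over the tangent of half this angle, whatever the lens; pixels are square), "cx", "cy" (the principal point, pixels), "pose" (4x4, takes a point from camera to world coordinates). Camera axes: x right, y down, z forward; pixel columns grow to the right and rows downward; lengths in m; the calibration is good to about 2 mm. A picture is of the moment at which its call begins: read the wrist's pose just before it. calibration takes no time and is no camera call; for the wrist camera it gives the pose at the moment of the call.
- arm.close_job(): hands the job in, once; it reports no verdict.
The state is a dict: "t": time; "joint_pos": joint angles; "joint_velocities": joint speeds; "joint_efforts": joint torques, N m; "position": TCP position; "eef_rot": TCP orientation; "ft_force": force on the tool from outside, world axes, zero at the start; "ft_torque": the same for the moment, N m; "width": opening from 0.0 (shut) to 1.0 (fully open).
Only numpy, scipy, OpenCV 4.12 (cv2) and the standard library are available. Lean on these libraries where they do the work, as an engineer would, in place of code of your own. Each camera call takes 0.05 s, during which the arm holds its last target.

## Task

Shut the hinged metal cover on top of the lamp unit, then push its sprung stud in and turn it a quarter turn clockwise so that it springs back into its notch and stays locked when you let go. The catch inside is slight and how deep it is set is not known, so feel for the bottom gently and neither ram nor force the stud; leave everything else where it is.

Things in the scene. Friction and masses are not known exactly. Their poses are not given: they have to be found in the camera images.
- lamp_unit: Low beige lamp unit on the bench, fixed, 280 mm deep (its x) x 300 wide (its y) x 100 tall. Origin under its centre; x points from its front (display, towards the robot) to its rear, z up. A lamp bay in its top is closed by an aluminium cover.
- cover (a joint): Angle of the cover, rad: 0 shut (flat on the unit's top), positive open. Starts 0.45 to 0.75 open; a stiff hinge keeps it where it is left; pushing it shut takes 1 to 4 N from above.
- cover_hinge (a point): Middle of the cover's hinge line, along the cover's rear edge; at (60, 50, 100) mm in the lamp unit's frame. The cover is a plain aluminium plate 140 mm (front to rear) x 130 mm x 8 mm; shut, its upper face is 108 mm above the bench.
- cover_push (a point): A clear spot on the cover's outer face to push it shut from above: 85 mm from the hinge line, 55 mm from the free edge, 45 mm to the left (+y) of the stud. Shut, it lies at (-25, 95, 108) mm in the lamp unit's frame. Its z is the cover's outward normal.
- stud_head (a point): Middle of the stud's grip tab, on the stud's axis, 112 mm from the hinge line; z points out of the cover, y along the tab. The tab is dark steel, 28 mm long x 12 thick x 20 tall (10 mm above and below this point). Stud out and cover shut: at (-52, 50, 143) mm in the lamp unit's frame.
- stud_skirt (a point): Centre of the upper face of the round steel skirt under the tab, 10 mm below stud_head: 40 mm across, 3 mm thick, wide enough for fingertips beside the tab to push the stud in by it. Stud out: 22 mm of bare shank from the skirt's underside to the cover's face.
- plunger (a joint): How far the stud is pushed in against its spring, m: 0 fully out. The spring takes 2.5 N to start and 0.4 N more per mm. Cover shut, the stud must go in 3.5 to 17.5 mm before it can turn; how far differs from unit to unit and cannot be seen or measured, only felt (see catch). Turned and let go, the spring lifts it 3 mm or more into the locking notch, where it stays 0.5 to 14.5 mm in.
- stud (a joint): Turn of the stud, rad, growing clockwise seen from above. Starts near 0 (0 to 0.06; tab parallel to the cover's free edge). Locks at about 1.57 (tab pointing front to rear); a stop lies at about 1.69. Turns easily, clockwise only, and only while pushed in. While the cover is open leave it at its start angle, or its cross-pin will not enter the catch.
- catch: Steel catch 34 mm square in the bay, in line with the shut stud, hidden once shut. Origin under it, 40 mm above the bench; this does not tell how deep the insert in it is set. 1.5 mm after the cross-pin is free to turn, the stud lands on its hard floor (spring 4.5 to 10 N there; 13 N of push means on the floor). Slight: more than 18 N of pressing or twisting against it damages it.
- fitting_jar: A bystander: amber glass jar with a black cap, 34 mm across, 40 mm tall, standing on the right rear of the lamp unit's top; origin under its centre.
- spanner: A bystander: steel open-ended spanner 130 mm long lying flat on the right of the lamp unit's top; origin under its middle.
- solvent_bottle: A bystander: glass bottle with a blue cap, 86 mm across, 190 mm tall, on the bench; origin under its centre.
- beaker: A bystander: open glass beaker 70 mm across, 85 mm tall, on the bench; origin under its centre.
- parts_tray: A bystander: white open tray 160 x 110 x 30 mm on the bench; origin under its centre.
- screwdriver: A bystander: screwdriver 190 mm long lying on the bench; origin under its middle.
- sample_jar: A bystander: amber jar with a white lid, 60 mm across, 75 mm tall, on the bench; origin under its centre.

How it is judged:
On the way, in this order (a step that is already met when the one before it is completed fails the run):
1. the cover is shut (value of joint cover below 0.03 rad and value of joint stud below 0.3 rad), for 0.2 s.
2. the stud is pushed in and on its way round, the cover shut (value of joint cover below 0.03 rad and value of joint plunger above 0.0025 m and value of joint stud above 0.5 rad).
At the end, for the whole second after the job is handed in: the cover is shut (under 0.03 rad), the stud is turned a quarter turn (over 1.42 rad), sprung back into its notch (under 16 mm in) and at rest (value of joint cover below 0.03 rad and value of joint stud above 1.42 rad and value of joint plunger below 0.016 m and velocity of joint stud below 0.1 rad/s); the robot touches nothing.
It fails at once if the stud is pressed or twisted against its catch with more than 18 N (contact force between catch and anything else above 18 N).
It fails at once if a bystander is shifted by more than 30 mm (distance of any of fitting_jar, spanner, solvent_bottle, beaker, parts_tray, screwdriver, sample_jar from where it was at the start of the episode above 0.03 m).
It also fails if it takes over 64 s, if anything falls off the work surface, if the arm or the gripper's body presses on something with over 40 N, if the wrist force passes 120 N, or if a joint passes its speed limit or range.

## Working session

There is one attempt and no reset: what is moved stays moved. The work goes in short steps, Python scripts to look and compute and a shell command to move; the robot and the scene stay as the last step left them, time stands still between calls to the robot, and variables do not carry over. Pictures are saved under pics/ and viewed, and the job is handed in when it is done.

```bash
ls; mkdir -p pics; python3 - <<'E'
from bench import arm, viewer
import cv2, numpy as np
print(arm.observe())
for n in ("scene","top","wrist"):
    c=viewer.calibration(n); print(n,c)
    im=viewer.camera(n); cv2.imwrite(f"pics/{n}0.png",im[:,:,::-1])
E
```

```text
pics
{'t': 0.0, 'joint_pos': array([ 1.28559145e+00,  3.53623168e-01,  1.63415367e+00,  8.04408291e-06,
        1.15518414e+00, -2.39076261e-03]), 'joint_velocities': array([ 0.00078783,  0.00035396,  0.00062225, -0.00010706,  0.00044538,
       -0.00117976]), 'joint_efforts': array([-1.34868435e-03, -5.93860817e+01, -3.34210682e+01,  6.96855364e-02,
        2.36175593e-02, -6.78783817e-05]), 'position': array([0.17426213, 0.59969024, 0.21387093]), 'eef_rot': array([-1.01682853e-04,  1.40937844e-01,  9.90018210e-01, -6.76573447e-04]), 'ft_force': array([ 0.43905684, -0.24609042, -0.13054904]), 'ft_torque': array([-0.0207609 , -0.0023578 ,  0.00762547]), 'width': 1.00220686414571}
scene {'fov_y': 43.769289504780055, 'cx': 277.85322113458835, 'cy': 202.81510948450884, 'pose': array([[ 0.52776554,  0.55190217, -0.64565279,  1.36354865],
       [ 0.84923304, -0.3282419 ,  0.41359462, -0.52080417],
       [ 0.01633347, -0.76659067, -0.64192832,  0.9199507 ],
       [ 0.        ,  0.        ,  0.        ,  1.        ]])}
top {'fov_y': 45.176947132994286, 'cx': 277.4185157783053, 'cy': 215.10147461959227, 'pose': array([[-0.02342269, -0.98526114,  0.16944577,  0.34584814],
       [-0.99945254,  0.02703905,  0.01906603, -0.00840627],
       [-0.02336667, -0.16890643, -0.98535507,  1.22921963],
       [ 0.        ,  0.        ,  0.        ,  1.        ]])}
wrist {'fov_y': 67.34785468402171, 'cx': 278.82157919720123, 'cy': 211.3203917567655, 'pose': array([[ 2.79525445e-01,  9.32594130e-01,  2.28328084e-01,
         1.10963445e-01],
       [ 9.60138265e-01, -2.71554951e-01, -6.62753423e-02,
         6.19390025e-01],
       [ 1.95626477e-04,  2.37752175e-01, -9.71325829e-01,
         3.84482758e-01],
       [ 0.00000000e+00,  0.00000000e+00,  0.00000000e+00,
         1.00000000e+00]])}
```

View pics/scene0.png

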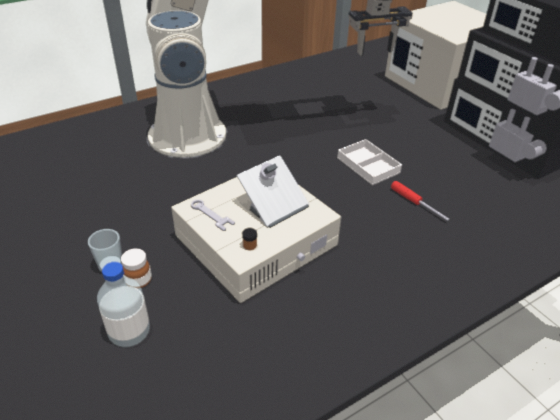

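View pics/top0.png

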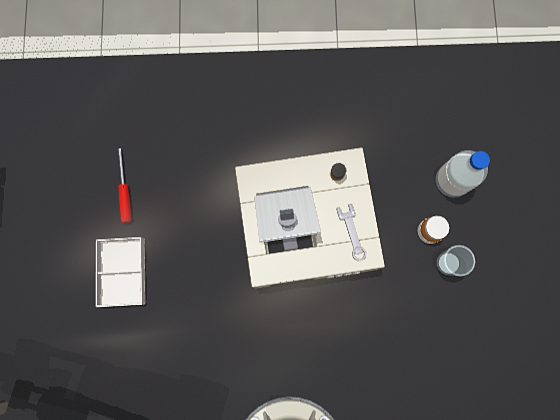

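View pics/wrist0.png

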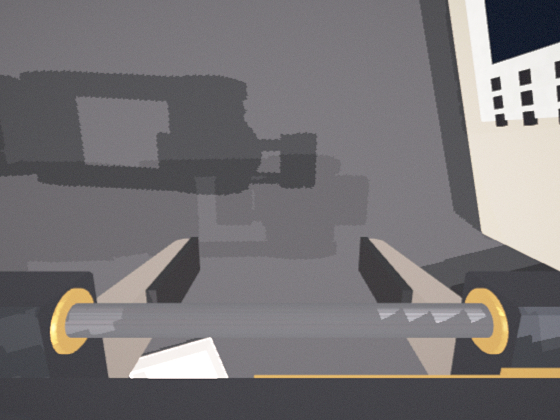

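```bash
cat > h.py <<'E'
import numpy as np, cv2
from bench import arm, viewer
def ray(c,u,v):
    f=210/np.tan(np.radians(c["fov_y"]/2)); P=np.array(c["pose"])
    d=P[:3,:3]@np.array([(u-c["cx"])/f,(v-c["cy"])/f,1.]); return P[:3,3],d/np.linalg.norm(d)
def onz(c,u,v,z):
    o,d=ray(c,u,v); return o+d*(z-o[2])/d[2]
def proj(c,p):
    f=210/np.tan(np.radians(c["fov_y"]/2)); P=np.array(c["pose"]); q=P[:3,:3].T@(np.array(p)-P[:3,3])
    return np.array([c["cx"]+f*q[0]/q[2],c["cy"]+f*q[1]/q[2]])
def tri(c1,p1,c2,p2):
    o1,d1=ray(c1,*p1);o2,d2=ray(c2,*p2)
    A=np.array([d1,-d2]).T; s=np.linalg.lstsq(A,o2-o1,rcond=None)[0]
    a=o1+s[0]*d1;b=o2+s[1]*d2; return (a+b)/2,np.linalg.norm(a-b)
E
python3 - <<'E'
from h import *
im=cv2.imread("pics/top0.png")
cv2.imwrite("pics/top0z.png",cv2.resize(im[135:300,220:400],None,fx=4,fy=4,interpolation=cv2.INTER_CUBIC)[:600])
im=cv2.imread("pics/scene0.png")
cv2.imwrite("pics/scene0z.png",cv2.resize(im[150:300,165:350],None,fx=4,fy=4,interpolation=cv2.INTER_CUBIC)[:600])
E
```

```text
(no output)
```

View pics/top0z.png

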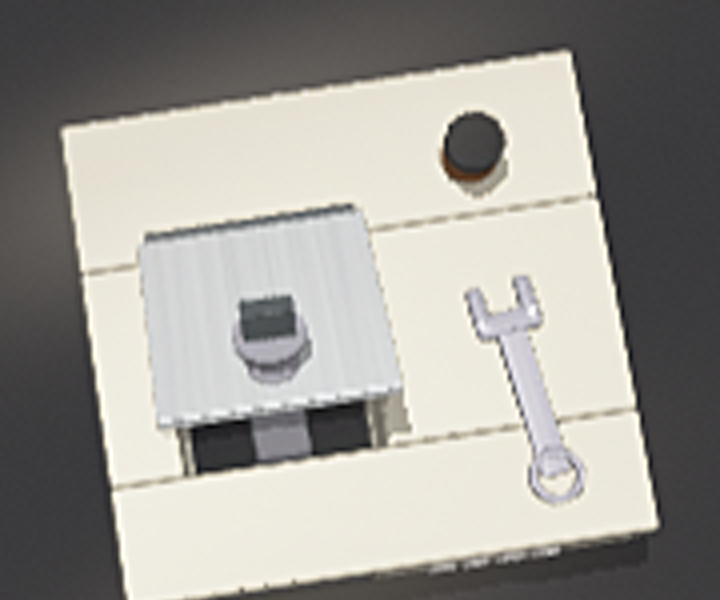

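View pics/scene0z.png

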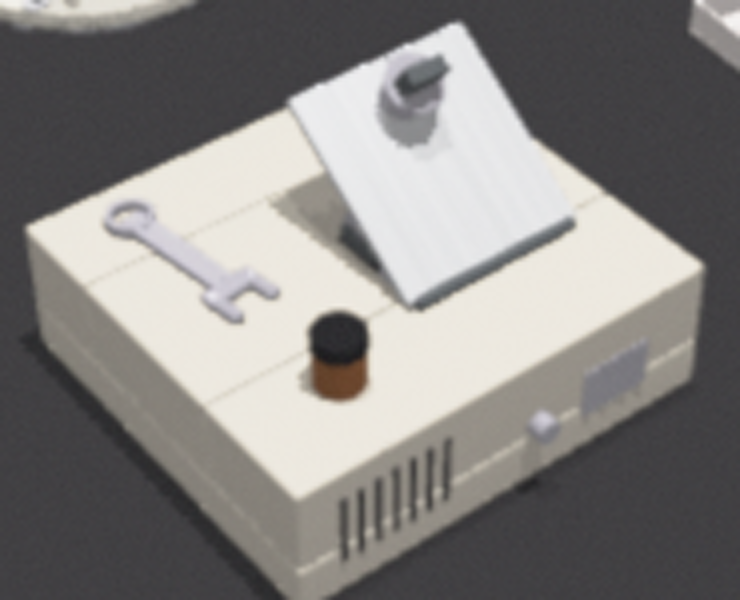

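```bash
python3 - <<'E'
from h import *
im=cv2.imread("pics/top0.png"); c=viewer.calibration("top")
m=(im.min(2)>170).astype(np.uint8); m[:100]=0;m[300:]=0;m[:,:220]=0;m[:,400:]=0
ct=max(cv2.findContours(m,0,1)[0],key=cv2.contourArea)
hull=cv2.convexHull(ct); q=cv2.approxPolyDP(hull,5,True)[:,0]; print(q)
# refine with lines
pts=hull[:,0].astype(float)
ed=ct[:,0].astype(float); L=[]
for i in range(len(q)):
    a,b=q[i].astype(float),q[(i+1)%len(q)].astype(float); d=(b-a)/np.linalg.norm(b-a)
    r=ed-a; s=r@d; n=abs(r@np.array([-d[1],d[0]])); k=ed[(n<2)&(s>8)&(s<np.linalg.norm(b-a)-8)]
    vx,vy,x,y=cv2.fitLine(k.astype(np.float32),cv2.DIST_HUBER,0,.01,.01).ravel(); L.append(np.cross([x,y,1],[x+vx,y+vy,1]))
C=[]
for i in range(len(q)):
    p=np.cross(L[i-1],L[i]);p=p[:2]/p[2]; w=onz(c,*p,0.1);C.append(w);print(p,w)
C=np.array(C); print([np.linalg.norm(C[i]-C[i-1]) for i in range(len(C))], C.mean(0))
E
```

```text
[[362 148]
 [383 266]
 [252 286]
 [236 167]]
[361.56195615 148.0228242 ] [ 0.69212255 -0.1849243   0.1       ]
[383.62932552 265.67101679] [ 0.41963401 -0.21976707  0.1       ]
[252.03982029 285.82992772] [0.38234142 0.07350149 0.1       ]
[235.40168172 167.23408006] [0.65497482 0.10796525 0.1       ]
[np.float64(0.29523590837024455), np.float64(0.2747071594462549), np.float64(0.29563015718834823), np.float64(0.27480306742631616)] [ 0.5372682  -0.05580616  0.1       ]
```

```bash
cat >> h.py <<'E'
YAW=0.1265; O=np.array([0.537,-0.056,0.]); 
R=np.array([[np.cos(YAW),-np.sin(YAW),0],[np.sin(YAW),np.cos(YAW),0],[0,0,1]])
def u2w(p): return O+R@np.array(p,float)
def w2u(p): return R.T@(np.array(p)-O)
E
python3 - <<'E'
from h import *
ct,cs=viewer.calibration("top"),viewer.calibration("scene")
# check unit corners in scene
for n,p in dict(RR=(.14,-.15,.1),RL=(.14,.15,.1),FR=(-.14,-.15,.1)).items(): print(n,proj(cs,u2w(p)),(proj(cs,u2w(p))-[165,150])*4)
for n,a,b in (("L",(259.5,242),(280,156)),("R",(320.5,232.5),(237.5,175.5)),("tab",(220+267/4,135+320/4),(165+423/4,150+75/4))):
    w,e=tri(ct,a,cs,b); u=w2u(w); print(n,w,e,u*1000, "ang",np.arctan2(u[2]-.1,.06-u[0]), np.hypot(u[2]-.1,.06-u[0]))
for n in ((-.052,.05,.143),(-.025,.095,.108),(.06,.05,.1)): print(n,u2w(n))
E
```

```text
RR [238.27972976 274.33966597] [293.11891903 497.35866389]
RL [340.81928597 216.00986791] [703.27714386 264.03947163]
FR [170.22796726 206.2401801 ] [ 20.91186904 224.96072041]
L [0.47088276 0.05221892 0.18201155] 0.0036732241914704273 [-51.93572559 115.69574302 182.01155343] ang 0.6323150460388082 0.13876419407872798
R [ 0.48746916 -0.07559177  0.18188473] 0.003766337773383087 [-51.60681653 -13.18627011 181.88472723] ang 0.6329802777206306 0.13842395042463357
tab [ 0.52360453 -0.00635111  0.1983195 ] 0.003286300698140782 [ -7.02458143  50.94218713 198.31950287] ang 0.9724568903432592 0.11899167685443673
(-0.052, 0.05, 0.143) [ 0.47910736 -0.01295999  0.143     ]
(-0.025, 0.095, 0.108) [0.50021429 0.03508683 0.108     ]
(0.06, 0.05, 0.1) [0.59021243 0.00117025 0.1       ]
```

```bash
python3 -m jog '0 -0.043 -0.040 -0.005 0; 0 -0.043 -0.040 -0.005 0; 0 -0.043 -0.040 -0.005 0; 0 -0.043 -0.040 -0.005 0; 0 -0.043 -0.040 -0.005 0; 0 -0.043 -0.040 -0.005 0; 0 -0.043 -0.040 -0.005 0; 0 -0.043 -0.040 -0.005 0; 0 -0.043 -0.040 -0.005 0; 0 -0.043 -0.040 -0.005 0' 10
```

```text
t: 1.4
position: [0.4826, 0.0835, 0.2647]
eef_rot: [0.001, 0.137, 0.991, -0.0]
ft_force: [1.7, 0.9, 0.3]
width: 0.007
```

```bash
python3 -m jog '0 0 0 0 0.166; 0 0 0 0 0.166; 0 0 0 0 0.166; 0 0 0 0 0.166; 0 0 0 0 0.166; 0 0 0 0 0.166; 0 0 0 0 0.166; 0 0 0 0 0'
cat >> h.py <<'E'
from scipy.spatial.transform import Rotation as Ro
def st():
    s=arm.observe(); q=s["eef_rot"]; T=Ro.from_quat([q[1],q[2],q[3],q[0]]).as_matrix()
    return s,T
def delta(pw):
    s,T=st(); return T.T@(np.array(pw)-s["position"])
E
python3 - <<'E'
from h import *
s,T=st(); print(T.round(3),s["joint_pos"].round(3)); y=T[:,1]; print("yaw tool y",np.arctan2(y[1],y[0]),w2u(s["position"]))
print("delta",delta(u2w((-.015,.095,.2))))
cv2.imwrite("pics/wrist1.png",viewer.camera("wrist")[:,:,::-1])
E
```

```text
t: 2.4
position: [0.4836, 0.078, 0.2636]
eef_rot: [0.0, 0.674, 0.738, -0.001]
ft_force: [-0.8, -0.6, 0.2]
width: 0.008
[[-0.09   0.996 -0.001]
 [ 0.996  0.09  -0.002]
 [-0.002 -0.001 -1.   ]] [ 0.158  0.092  1.856 -0.002  1.194  0.069]
yaw tool y 0.09036868094390657 [-0.03610999  0.13969921  0.2636045 ]
delta [-0.0437801   0.02277107  0.06367076]
```

View pics/wrist1.png

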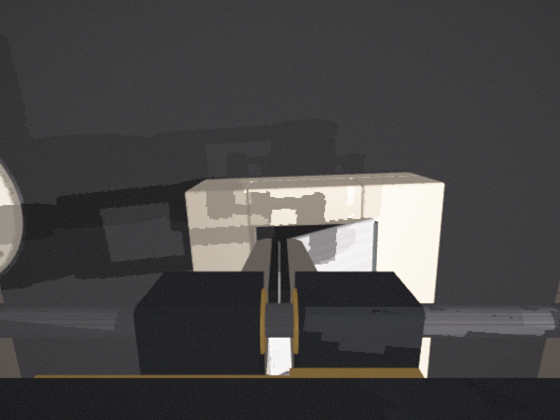

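```bash
python3 -m jog '0 -0.044 0.023 0.02 -0.036; 0 0 0 0.035 0; 0 0 0 0.015 0; 0 0 0 0.01 0'; python3 -m jog '0 0 0 0.012 0; 0 0 0 0.012 0'
```

```text
t: 2.95
position: [0.5126, 0.0356, 0.1831]
eef_rot: [0.002, 0.654, 0.756, 0.0]
ft_force: [-0.1, 0.3, 1.1]
width: 0.007
t: 3.2
position: [0.5135, 0.0361, 0.1591]
eef_rot: [0.002, 0.654, 0.757, 0.001]
ft_force: [-0.2, -0.1, 1.4]
width: 0.003
```

```bash
python3 -m jog '0 0 0 0.01 0; 0 0 0 0.008 0; 0 0 0 0.008 0; 0 0 0 0.008 0'; python3 -m jog '0 0 0 0.008 0;0 0 0 0.005 0'
```

```text
t: 3.7
position: [0.5139, 0.0364, 0.1233]
eef_rot: [0.003, 0.653, 0.757, 0.001]
ft_force: [-0.8, -0.1, 0.9]
width: 0.004
t: 3.95
position: [0.5136, 0.0364, 0.1091]
eef_rot: [0.002, 0.653, 0.757, 0.001]
ft_force: [-0.5, 1.0, 1.2]
width: 0.006
```

```bash
python3 -m jog '0 0 0 0.003 0; 0 0 0 0.002 0'; python3 - <<'E'
from h import *
im=viewer.camera("scene")[:,:,::-1]
cv2.imwrite("pics/scene1.png",cv2.resize(im[100:300,165:350],None,fx=3,fy=3))
E
```

```text
t: 4.2
position: [0.5137, 0.0364, 0.1081]
eef_rot: [0.002, 0.653, 0.757, 0.001]
ft_force: [-11.3, -0.6, 34.3]
width: 0.005
```

View pics/scene1.png

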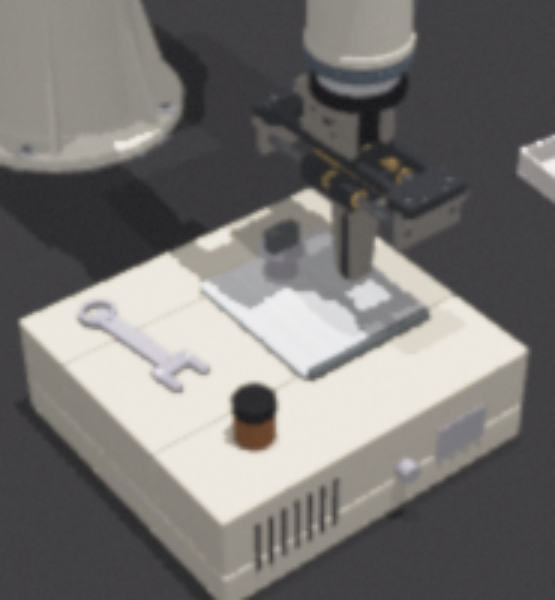

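```bash
python3 -m jog '0 0 0 -0.004 0; 0.4 0 0 -0.05 0; 0.4 0.05 0 -0.03 0; 0.4 0.06 0 0 0; 0.4 0 0 0 0'; python3 - <<'E'
from h import *
im=viewer.camera("scene")[:,:,::-1];cv2.imwrite("pics/scene2f.png",im)
cv2.imwrite("pics/scene2.png",cv2.resize(im[150:270,190:340],None,fx=5,fy=5,interpolation=cv2.INTER_CUBIC))
im=viewer.camera("top")[:,:,::-1];cv2.imwrite("pics/top2f.png",im)
cv2.imwrite("pics/top2.png",cv2.resize(im[170:290,230:350],None,fx=5,fy=5,interpolation=cv2.INTER_CUBIC))
ct,cs=viewer.calibration("top"),viewer.calibration("scene")
for p in ((-.052,.05,.153),(-.052,.05,.133),(-.08,-.015,.108),(-.08,.115,.108)):
    print(p,(proj(ct,u2w(p))-[230,170])*5,(proj(cs,u2w(p))-[190,150])*5)
E
```

```text
t: 4.88
position: [0.4986, 0.1482, 0.1956]
eef_rot: [0.003, 0.654, 0.756, 0.003]
ft_force: [0.2, -0.7, 0.0]
width: 0.394
(-0.052, 0.05, 0.153) [299.03353894 342.87984605] [340.68011609 126.7810349 ]
(-0.052, 0.05, 0.133) [298.99619592 348.51437792] [341.00026808 159.30950909]
(-0.08, -0.015, 0.108) [453.05302849 395.03898104] [201.89653448 221.68886764]
(-0.08, 0.115, 0.108) [164.13689461 439.26709864] [408.32218459 124.2583128 ]
```

View pics/scene2.png

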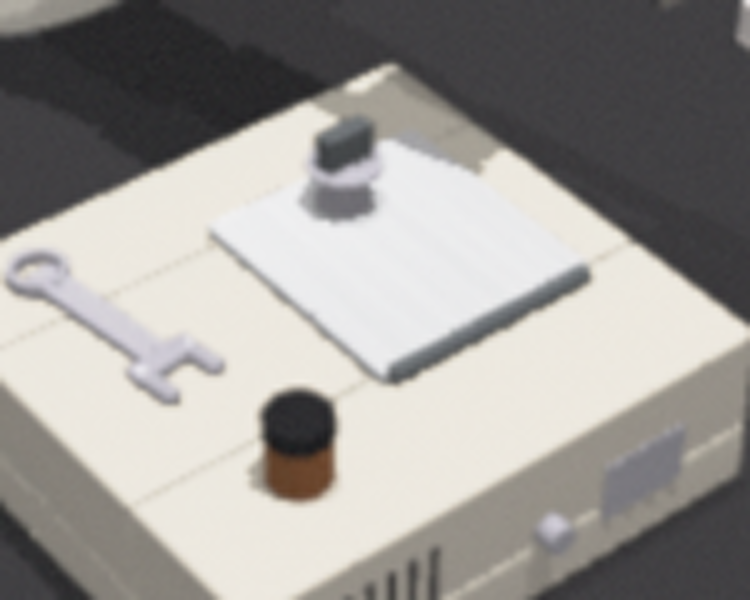

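View pics/top2.png

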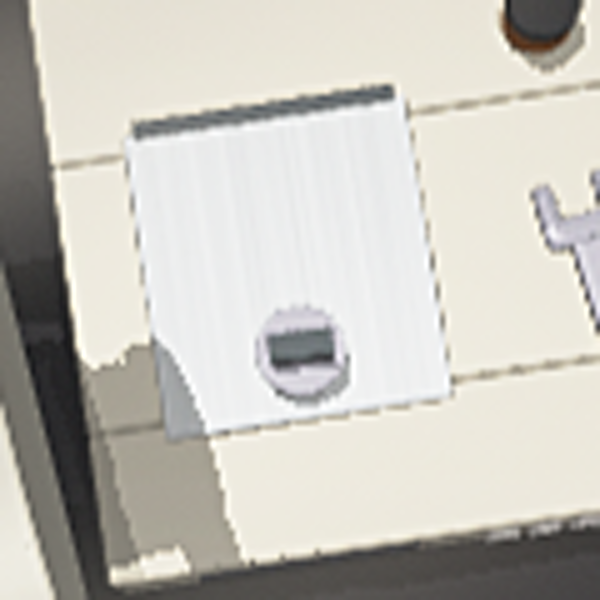

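```bash
python3 - <<'E'
from h import *
ct,cs=viewer.calibration("top"),viewer.calibration("scene")
def blob(f,x0,x1,y0,y1):
    g=cv2.imread(f).max(2)[y0:y1,x0:x1].astype(float)
    w=np.clip((150-g)/60,0,1); ys,xs=np.mgrid[y0:y1,x0:x1]; 
    m=(w>0.3).astype(np.uint8); r=cv2.minAreaRect(np.argwhere(m)[:,::-1].astype(np.float32))
    return np.array([(w*xs).sum()/w.sum(),(w*ys).sum()/w.sum()]),m.sum(),r
a=blob("pics/top2f.png",281,300,232,246);b=blob("pics/scene2f.png",250,268,172,185);print(a,b)
w,e=tri(ct,a[0],cs,b[0]);print(w,e,w2u(w)*1000)
print(onz(ct,*a[0],.143),onz(cs,*b[0],.145), u2w((-.052,.05,.143)))
E
```

```text
(array([289.90093345, 239.7675399 ]), np.uint64(86), ((8.853848457336426, 7.3307695388793945), (6.8219099044799805, 12.279438018798828), 82.87498474121094)) (array([258.6215338 , 178.86048527]), np.uint64(94), ((8.60000228881836, 6.700000286102295), (8.049844741821289, 12.969194412231445), 63.43495178222656))
[ 0.47836631 -0.01232386  0.14145826] 0.0018482788052738787 [-52.65487213  50.72454002 141.45826242]
[ 0.47774518 -0.01313454  0.143     ] [ 0.48276475 -0.01379177  0.145     ] [ 0.47910736 -0.01295999  0.143     ]
```

```bash
python3 - <<'E'
from h import *
s,T=st(); y=T[:,1]; print("yaw",np.arctan2(y[1],y[0])); print(delta((.4785,-.0125,.18)))
E
```

```text
yaw 0.14262255524388917
[-0.15344236 -0.04269696  0.01518186]
```

```bash
python3 -m jog '0.45 -0.05 -0.014 0 0.045; 0.45 -0.05 -0.014 0 0; 0.45 -0.05 -0.014 0 0; 0.45 0 0 0 0'; python3 - <<'E'
from h import *
s,T=st(); y=T[:,1]; print("yaw",np.arctan2(y[1],y[0])); print(delta((.4785,-.0125,.18)))
cv2.imwrite("pics/wrist3.png",viewer.camera("wrist")[:,:,::-1])
c=viewer.calibration("wrist"); print(proj(c,(.4785,-.0125,.153)),proj(c,(.4785,-.0125,.133)))
E
```

```text
t: 5.48
position: [0.4728, -0.0165, 0.1937]
eef_rot: [0.003, 0.673, 0.739, 0.001]
ft_force: [0.3, -0.3, -0.0]
width: 0.45
yaw 0.09387829852498174
[0.00351461 0.00599513 0.01369238]
[285.46721096 230.12275833] [284.74812297 222.32968032]
```

View pics/wrist3.png

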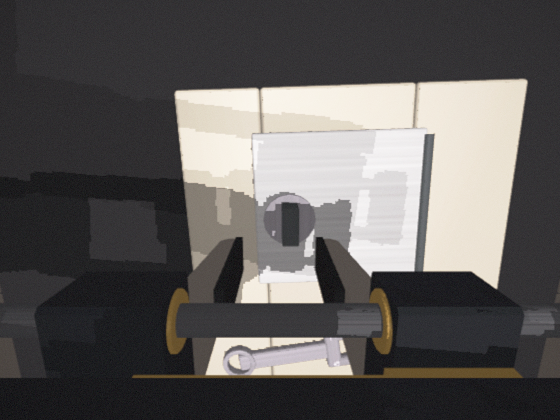

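```bash
python3 -m jog '0.45 0.0045 0.0075 0.02 0; 0.45 0 0 0.013 0; 0.45 0 0 0 0'; python3 - <<'E'
from h import *
s,T=st(); y=T[:,1]; print("yaw",np.arctan2(y[1],y[0])); print(delta((.4785,-.0125,.18)))
im=viewer.camera("wrist")[:,:,::-1]
cv2.imwrite("pics/wrist4.png",cv2.resize(im[180:320,180:380],None,fx=4,fy=4))
c=viewer.calibration("wrist"); print((proj(c,(.4785,-.0125,.153))-180)*4,(proj(c,(.4785,-.0125,.133))-180)*4)
p=s["position"]; print((proj(c,p)-180)*4,[(proj(c,p+T@np.array(k))-180)*4 for k in ((.01,0,0),(-.01,0,0))])
E
```

```text
t: 5.9
position: [0.4809, -0.01, 0.1596]
eef_rot: [0.003, 0.673, 0.739, 0.002]
ft_force: [0.6, 0.1, 1.1]
width: 0.448
yaw 0.09295729962777523
[-0.00230821 -0.0024608  -0.02046015]
[371.530034   295.67954334] [372.82410325 250.94281822]
[388.88847923 297.65613374] [array([388.77151597, 231.77668244]), array([389.00244252, 361.84585482])]
```

View pics/wrist4.png

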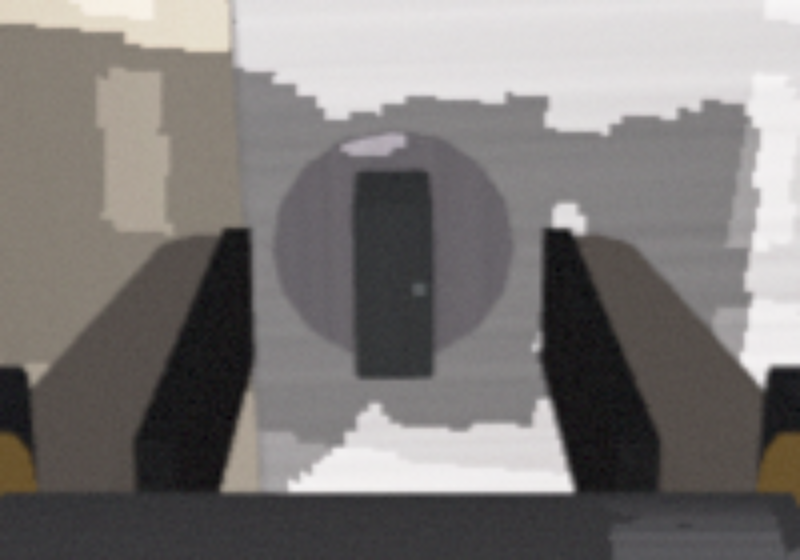

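```bash
python3 -m jog '0.45 -0.0012 -0.0004 0.012 0; 0.45 0 0 0.009 0; 0.45 0 0 0 0'; python3 -m jog '0.1 0 0 0 0; 0.1 0 0 0 0; 0.1 0 0 0 0; 0.1 0 0 0 0' 6; python3 - <<'E'
from h import *
s,T=st(); y=T[:,1]; print("yaw",np.arctan2(y[1],y[0]),s["ft_force"],s["ft_torque"],s["width"]*92)
E
```

```text
t: 6.32
position: [0.4814, -0.0109, 0.1383]
eef_rot: [0.004, 0.673, 0.74, 0.002]
ft_force: [0.6, 0.2, 0.2]
width: 0.449
t: 6.82
position: [0.4808, -0.011, 0.1387]
eef_rot: [0.003, 0.673, 0.74, 0.002]
ft_force: [-4.3, -0.6, 2.1]
width: 0.13
yaw 0.09392360729536114 [-4.27115367 -0.59437113  2.14810707] [-0.13966551  0.88915294 -0.0690171 ] 11.943541480562912
```

```bash
python3 -m jog '0.1 0 -0.0006 0 0; 0.1 0 0 0 0'; python3 -m jog '0.14 0 0 0 0; 0.14 0 0 0 0'
```

```text
t: 7.08
position: [0.4806, -0.011, 0.1388]
eef_rot: [0.004, 0.673, 0.74, 0.002]
ft_force: [-0.2, 0.6, -1.0]
width: 0.131
t: 7.32
position: [0.481, -0.011, 0.139]
eef_rot: [0.004, 0.673, 0.739, 0.003]
ft_force: [-0.8, 1.3, -0.6]
width: 0.14
```

```bash
python3 -m jog '0.14 0 0 0.003 0; 0.14 0 0 0.0015 0'; python3 -m jog '0.14 0 0 0.001 0';  python3 -m jog '0.14 0 0 0.001 0'; python3 -m jog '0.14 0 0 0.001 0'
```

```text
t: 7.58
position: [0.481, -0.011, 0.1343]
eef_rot: [0.004, 0.673, 0.739, 0.003]
ft_force: [-0.5, -0.8, 0.7]
width: 0.137
t: 7.7
position: [0.481, -0.011, 0.1332]
eef_rot: [0.004, 0.673, 0.739, 0.002]
ft_force: [-0.8, -0.2, 2.5]
width: 0.138
t: 7.82
position: [0.481, -0.0111, 0.1322]
eef_rot: [0.004, 0.673, 0.739, 0.002]
ft_force: [-1.5, 0.4, 2.0]
width: 0.141
t: 7.95
position: [0.481, -0.011, 0.1311]
eef_rot: [0.004, 0.673, 0.739, 0.002]
ft_force: [-0.7, 0.4, 2.8]
width: 0.14
```

```bash
python3 -m jog '0.14 0 0 0.0008 0;0.14 0 0 0.0008 0';for i in 1; do :; done; python3 -m jog '0.14 0 0 0.0006 0'; python3 -m jog '0.14 0 0 0.0006 0'; python3 -m jog '0.14 0 0 0.0006 0'; python3 -m jog '0.14 0 0 0.0006 0'; python3 -m jog '0.14 0 0 0.0006 0'
```

```text
t: 8.2
position: [0.481, -0.0111, 0.1296]
eef_rot: [0.004, 0.673, 0.739, 0.002]
ft_force: [-2.1, -0.0, 3.5]
width: 0.136
t: 8.32
position: [0.481, -0.0111, 0.129]
eef_rot: [0.004, 0.673, 0.739, 0.002]
ft_force: [-2.1, 0.5, 4.1]
width: 0.14
t: 8.45
position: [0.481, -0.011, 0.1284]
eef_rot: [0.004, 0.673, 0.739, 0.002]
ft_force: [-2.2, 0.7, 3.4]
width: 0.142
t: 8.57
position: [0.4811, -0.011, 0.1278]
eef_rot: [0.004, 0.673, 0.74, 0.002]
ft_force: [-1.8, -0.6, 3.9]
width: 0.137
t: 8.7
position: [0.481, -0.011, 0.1272]
eef_rot: [0.004, 0.673, 0.739, 0.002]
ft_force: [-2.1, -0.4, 4.0]
width: 0.141
t: 8.82
position: [0.481, -0.011, 0.1266]
eef_rot: [0.004, 0.673, 0.739, 0.002]
ft_force: [-2.9, -0.2, 4.5]
width: 0.139
```

```bash
python3 -m jog '0.14 0 0 0.0006 0'; python3 -m jog '0.14 0 0 0.0005 0'; python3 -m jog '0.14 0 0 0.0005 0'; python3 -m jog '0.14 0 0 0.0005 0'
```

```text
t: 8.95
position: [0.481, -0.011, 0.126]
eef_rot: [0.004, 0.673, 0.739, 0.002]
ft_force: [-1.8, 0.3, 4.0]
width: 0.139
t: 9.07
position: [0.481, -0.011, 0.1255]
eef_rot: [0.004, 0.673, 0.739, 0.002]
ft_force: [-2.4, -0.2, 5.1]
width: 0.14
t: 9.2
position: [0.481, -0.011, 0.125]
eef_rot: [0.004, 0.673, 0.739, 0.002]
ft_force: [-2.6, -0.6, 5.2]
width: 0.142
t: 9.32
position: [0.481, -0.011, 0.1245]
eef_rot: [0.004, 0.673, 0.74, 0.002]
ft_force: [-3.4, 0.7, 5.2]
width: 0.141
```

```bash
python3 -m jog '0.14 0 0 0.0005 0'; python3 -m jog '0.14 0 0 0.0005 0'; python3 -m jog '0.14 0 0 0.0005 0'
```

```text
t: 9.45
position: [0.481, -0.011, 0.124]
eef_rot: [0.004, 0.673, 0.739, 0.002]
ft_force: [-3.4, 0.4, 5.9]
width: 0.142
t: 9.57
position: [0.4811, -0.011, 0.1235]
eef_rot: [0.004, 0.673, 0.74, 0.002]
ft_force: [-2.0, 0.2, 5.8]
width: 0.141
t: 9.7
position: [0.481, -0.011, 0.123]
eef_rot: [0.004, 0.673, 0.739, 0.002]
ft_force: [-2.4, -0.1, 6.5]
width: 0.139
```

```bash
python3 -m jog '0.14 0 0 0.0005 0'; python3 -m jog '0.14 0 0 0.0005 0'; python3 -m jog '0.14 0 0 0.0005 0'; python3 -m jog '0.14 0 0 0.0005 0'
```

```text
t: 9.82
position: [0.4811, -0.011, 0.1226]
eef_rot: [0.004, 0.673, 0.739, 0.002]
ft_force: [-2.3, -0.5, 6.7]
width: 0.141
t: 9.95
position: [0.4811, -0.011, 0.1222]
eef_rot: [0.004, 0.673, 0.739, 0.002]
ft_force: [-3.0, 0.4, 6.6]
width: 0.14
t: 10.07
position: [0.481, -0.011, 0.1218]
eef_rot: [0.004, 0.673, 0.739, 0.002]
ft_force: [-1.7, -0.4, 6.9]
width: 0.139
t: 10.2
position: [0.4811, -0.011, 0.1214]
eef_rot: [0.004, 0.673, 0.739, 0.002]
ft_force: [-2.7, -0.7, 6.7]
width: 0.141
```

```bash
python3 -m jog '0.14 0 0 0.0005 0'; python3 -m jog '0.14 0 0 0.0005 0'; python3 -m jog '0.14 0 0 0.0005 0'
```

```text
t: 10.32
position: [0.481, -0.011, 0.1209]
eef_rot: [0.004, 0.673, 0.74, 0.002]
ft_force: [-2.7, -0.5, 5.9]
width: 0.14
t: 10.45
position: [0.481, -0.011, 0.1206]
eef_rot: [0.004, 0.673, 0.739, 0.002]
ft_force: [-3.1, 0.4, 6.2]
width: 0.139
t: 10.58
position: [0.481, -0.011, 0.1202]
eef_rot: [0.004, 0.673, 0.74, 0.002]
ft_force: [-2.7, 0.3, 7.5]
width: 0.138
```

```bash
python3 -m jog '0.14 0 0 0.0005 0'; python3 -m jog '0.14 0 0 0.0005 0'; python3 -m jog '0.14 0 0 0.0005 0'; python3 -m jog '0.14 0 0 0.0005 0'
```

```text
t: 10.7
position: [0.4811, -0.011, 0.1198]
eef_rot: [0.004, 0.673, 0.739, 0.002]
ft_force: [-3.7, 0.8, 6.7]
width: 0.14
t: 10.82
position: [0.4811, -0.011, 0.1195]
eef_rot: [0.004, 0.673, 0.74, 0.002]
ft_force: [-3.0, -0.1, 7.1]
width: 0.138
t: 10.95
position: [0.481, -0.011, 0.1191]
eef_rot: [0.004, 0.673, 0.739, 0.002]
ft_force: [-3.6, 0.2, 7.3]
width: 0.142
t: 11.08
position: [0.4811, -0.011, 0.1188]
eef_rot: [0.004, 0.673, 0.74, 0.002]
ft_force: [-3.7, 0.6, 7.0]
width: 0.139
```

```bash
python3 -m jog '0.14 0 0 0.0005 0'; python3 -m jog '0.14 0 0 0.0005 0'; python3 -m jog '0.14 0 0 0.0005 0'
```

```text
t: 11.2
position: [0.4811, -0.0111, 0.1185]
eef_rot: [0.004, 0.673, 0.739, 0.002]
ft_force: [-3.6, 0.0, 7.3]
width: 0.141
t: 11.32
position: [0.4811, -0.0111, 0.1181]
eef_rot: [0.004, 0.673, 0.739, 0.002]
ft_force: [-2.6, 0.1, 7.3]
width: 0.138
t: 11.45
position: [0.481, -0.0111, 0.1178]
eef_rot: [0.004, 0.673, 0.739, 0.002]
ft_force: [-3.9, 0.4, 8.5]
width: 0.139
```

```bash
python3 -m jog '0.14 0 0 0.0005 0'; python3 -m jog '0.14 0 0 0.0005 0'; python3 -m jog '0.14 0 0 0.0005 0'
```

```text
t: 11.58
position: [0.481, -0.011, 0.1175]
eef_rot: [0.004, 0.673, 0.739, 0.002]
ft_force: [-3.8, 0.5, 8.0]
width: 0.145
t: 11.7
position: [0.4811, -0.011, 0.1172]
eef_rot: [0.004, 0.673, 0.739, 0.002]
ft_force: [-4.3, -0.2, 8.3]
width: 0.141
t: 11.82
position: [0.481, -0.011, 0.1169]
eef_rot: [0.004, 0.673, 0.739, 0.002]
ft_force: [-3.3, -1.0, 8.5]
width: 0.14
```

```bash
python3 -m jog '0.14 0 0 0.0005 0'; python3 -m jog '0.14 0 0 0.0005 0'; python3 -m jog '0.14 0 0 0.0005 0'
```

```text
t: 11.95
position: [0.481, -0.011, 0.1166]
eef_rot: [0.004, 0.673, 0.739, 0.002]
ft_force: [-2.6, -0.2, 8.3]
width: 0.143
t: 12.08
position: [0.4811, -0.011, 0.1164]
eef_rot: [0.004, 0.673, 0.739, 0.002]
ft_force: [-3.5, -0.2, 8.0]
width: 0.144
t: 12.2
position: [0.4811, -0.011, 0.1163]
eef_rot: [0.004, 0.673, 0.739, 0.002]
ft_force: [-3.8, -0.4, 12.3]
width: 0.14
```

```bash
python3 -m jog '0.14 0 0 0.0005 0'
```

```text
t: 12.32
position: [0.4811, -0.0111, 0.1162]
eef_rot: [0.004, 0.673, 0.739, 0.002]
ft_force: [-4.1, -0.6, 13.9]
width: 0.141
```

```bash
python3 -m jog '0.14 0 0 -0.0002 0'; python3 -m jog '0.14 0 0 0.0002 0.1; 0.14 0 0 0.0002 0.1'
```

```text
t: 12.45
position: [0.4811, -0.011, 0.1168]
eef_rot: [0.004, 0.673, 0.739, 0.002]
ft_force: [-3.0, -0.6, 8.4]
width: 0.143
t: 12.7
position: [0.4814, -0.0111, 0.117]
eef_rot: [0.004, 0.745, 0.667, 0.003]
ft_force: [-2.6, -0.4, 8.3]
width: 0.143
```

```bash
python3 -m jog '0.14 0 0 0.0003 0.12; 0.14 0 0 0.0003 0.12';  python3 -c "
from h import *
print(st()[0]['ft_torque'])"; python3 -m jog '0.14 0 0 0.0003 0.15; 0.14 0 0 0.0003 0.15'; python3 -c "
from h import *
print(st()[0]['ft_torque'])"
```

```text
t: 12.95
position: [0.4817, -0.0113, 0.117]
eef_rot: [0.004, 0.822, 0.57, 0.004]
ft_force: [-3.4, -1.5, 8.1]
width: 0.14
[-0.16769819  0.68678963 -0.01898029]
t: 13.2
position: [0.4821, -0.0116, 0.117]
eef_rot: [0.003, 0.9, 0.436, 0.004]
ft_force: [-3.0, -2.0, 8.2]
width: 0.139
[-0.21152217  0.80480818 -0.01343769]
```

```bash
python3 -m jog '0.14 -0.0001 -0.0005 0.0003 0.15; 0.14 -0.0001 -0.0005 0.0003 0.15';  python3 -m jog '0.14 0 0 0.0003 0.15; 0.14 0 0 0.0003 0.15'; python3 -c "
from h import *
s,T=st(); print(s['ft_torque'],np.arctan2(T[1,1],T[0,1]))"
```

```text
t: 13.45
position: [0.4823, -0.0118, 0.1171]
eef_rot: [0.004, 0.956, 0.292, 0.006]
ft_force: [-2.0, -3.6, 8.9]
width: 0.139
t: 13.7
position: [0.4825, -0.0124, 0.1171]
eef_rot: [0.003, 0.99, 0.141, 0.006]
ft_force: [-4.5, -1.5, 8.1]
width: 0.143
[-0.25664984  0.90004946  0.01570444] -1.2875785887391809
```

```bash
python3 -m jog '0.14 0 0 0.0003 0.1; 0.14 0 0 0.0003 0.1; 0.14 0 0 0.0002 0'; python3 -c "
from h import *
s,T=st(); print(s['ft_torque'],np.arctan2(T[1,1],T[0,1]))
im=viewer.camera('scene')[:,:,::-1]
cv2.imwrite('pics/s5.png',cv2.resize(im[140:260,190:340],None,fx=5,fy=5))
im=viewer.camera('wrist')[:,:,::-1]
cv2.imwrite('pics/w5.png',im)"
```

```text
t: 14.08
position: [0.4825, -0.0129, 0.117]
eef_rot: [0.003, 0.999, 0.037, 0.007]
ft_force: [-3.6, 0.2, 8.1]
width: 0.144
[ 0.1129304   0.83466907 -0.02102131] -1.4966016276853422
```

View pics/w5.png

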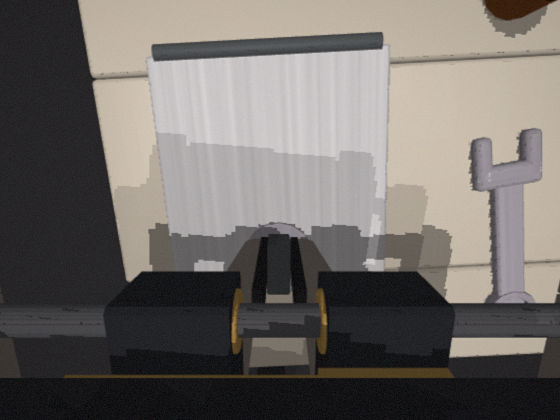

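View pics/s5.png

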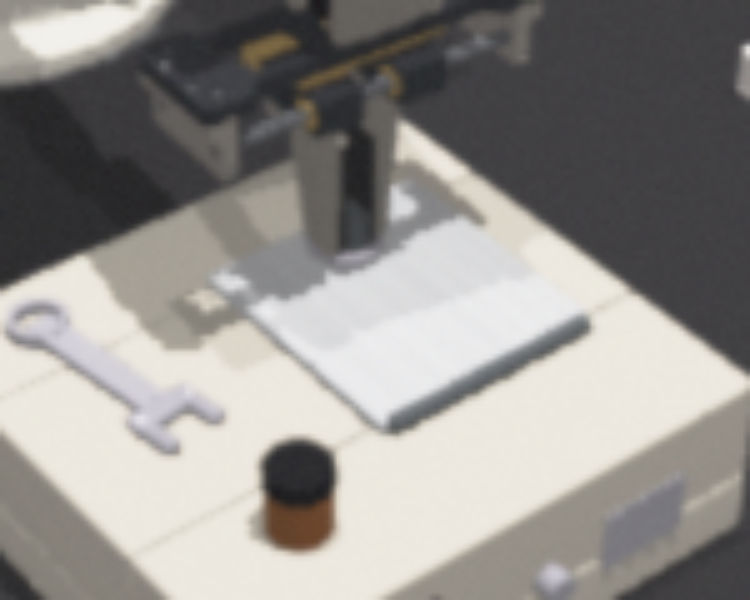

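```bash
python3 -m jog '0.14 0 0 -0.0008 0;0.14 0 0 -0.0008 0'; python3 -m jog '0.14 0 0 -0.0008 0'; python3 -m jog '0.14 0 0 -0.0008 0'; python3 -m jog '0.14 0 0 -0.0008 0';python3 -m jog '0.14 0 0 -0.0008 0'
```

```text
t: 14.42
position: [0.4826, -0.0129, 0.119]
eef_rot: [0.003, 0.999, 0.038, 0.007]
ft_force: [-3.6, 0.9, 7.4]
width: 0.137
t: 14.55
position: [0.4825, -0.0129, 0.12]
eef_rot: [0.003, 0.999, 0.038, 0.007]
ft_force: [-3.4, -0.6, 7.2]
width: 0.142
t: 14.68
position: [0.4825, -0.0128, 0.121]
eef_rot: [0.003, 0.999, 0.038, 0.007]
ft_force: [-2.7, 0.6, 4.0]
width: 0.141
t: 14.8
position: [0.4828, -0.0128, 0.1217]
eef_rot: [0.003, 0.999, 0.038, 0.007]
ft_force: [-0.9, 0.2, -0.4]
width: 0.133
t: 14.92
position: [0.4829, -0.0128, 0.1224]
eef_rot: [0.003, 0.999, 0.038, 0.007]
ft_force: [0.6, 0.1, 0.5]
width: 0.138
```

Force fell to zero at about 0.121 m while the stud would otherwise still be rising, so it is seated in its notch. Next I release it and retreat.

```bash
python3 -m jog '0.35 0 0 0 0; 0.45 0 0 0 0; 0.45 0 0 -0.01 0; 0.45 0 0 -0.05 0; 0.45 0 0 -0.05 0; 0.45 0 -0.06 0 0; 0.45 0 -0.06 0 0; 0.45 0 -0.06 0 0; 0.45 0 0 0 0'; python3 - <<'E'
from h import *
im=viewer.camera("scene")[:,:,::-1]
a=cv2.resize(im[150:270,190:340],None,fx=4,fy=4,interpolation=cv2.INTER_CUBIC)
im=viewer.camera("top")[:,:,::-1];cv2.imwrite("pics/top6f.png",im)
b=cv2.resize(im[170:290,230:280+20],None,fx=4,fy=4,interpolation=cv2.INTER_CUBIC)
b=cv2.resize(im[210:260,265:315],(0,0),fx=4,fy=4,interpolation=cv2.INTER_CUBIC)
a2=np.zeros((480,800,3),np.uint8);a2[:,:600]=a;a2[:200,600:]=b;cv2.imwrite("pics/f6.png",a2)
E
```

```text
t: 16.05
position: [0.4695, 0.172, 0.2399]
eef_rot: [0.002, 0.999, 0.036, 0.01]
ft_force: [-0.3, -1.2, 0.5]
width: 0.451
```

View pics/f6.png

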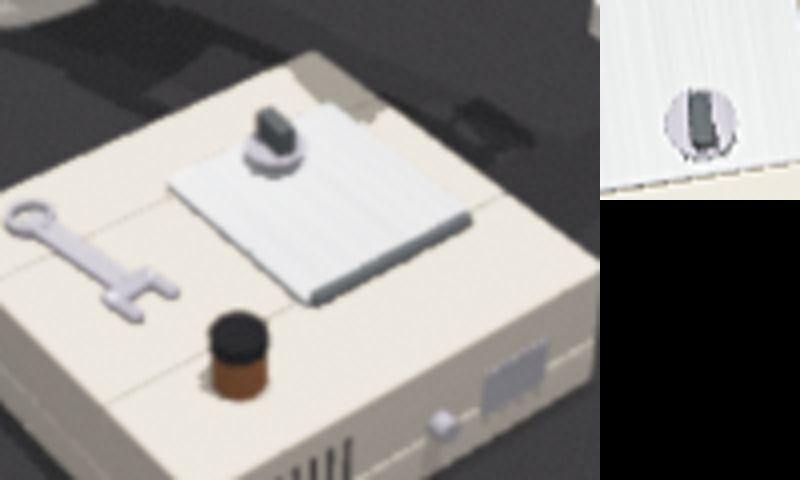

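View pics/top6f.png

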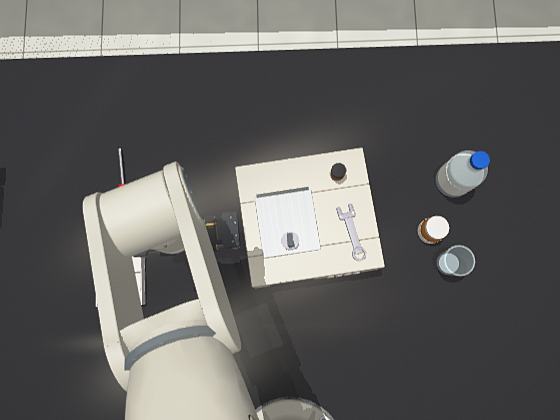

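The cover is flat. The tab points front to rear in the top view (about (290,240)), and the skirt sits low over the cover. The jar, spanner, bottle, beaker and sample jar are where they were.

```bash
python3 -c "
from bench import arm
print(arm.observe()['ft_force'], arm.close_job())"
```

```text
the job is handed in; nothing more can be done
[-0.28384919 -0.11317033 -0.11082208] None
```

I shut the cover, pushed the stud in and turned it a quarter turn clockwise. It is locked in its notch, and the job was handed in at about 16 s.

- **Cover:** I pushed it shut from above with closed fingers. The vertical force peaked at 34 N once it was down, more than I intended; that was the fingertips on the cover, not the gripper body. The pictures afterwards show it lying flat.
- **Finding the floor:** I pushed the stud in by its skirt in steps of 0.5 mm or so. The push rose from about 8 N to 12–14 N at roughly 17 mm in, which I took as the floor. I backed off about 0.6 mm before turning.
- **Turn:** I turned it with the fingers loosely astride the tab. By the gripper's angle the stud reached 1.55–1.62 rad.
- **Letting go:** The stud rose about 4 mm and stopped roughly 12.7 mm in. The force went to zero there, so it is seated in its notch.
- **Last checks:** The tab points front to rear, the arm is clear of everything and the wrist force is near zero. The jar, spanner, bottle, beaker and sample jar look unmoved. The arm hid most of the tray and the screwdriver in the last top view, so I could not confirm those two by eye; the arm only passed well above that part of the bench. The final stud angle was judged from pictures and not measured again after release.

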